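Separate the stuck key cups and seat one in the console

TASK

The two steel key cups on the valet board are stuck one inside the other. Work the upper cup loose and lift it off while the lower one stays home in its recess in the board, then carry it over without letting it fall and leave it standing fully home, level, in the empty square recess of the console deck. Leave everything else where it is.

Things in the scene. Friction and masses are not known exactly. Their poses are not given: they have to be found in the camera images.
- cup_upper: upper of two alike steel key cups, about 200 g, 40 mm tall. From its underside up: square foot 28 x 28 mm to 6 mm, solid round base 47 mm across to 14 mm (the inner floor), flaring bowl, from 27.5 mm to the rim an upright band 63 mm across, wall 2.5 mm. Origin: centre of the underside; z up, x and y square to the foot's sides (quarter turns are alike). Starts upright, yaw at random
- upper_rim (a point): centre of the upper cup's mouth, 40 mm above its underside. At the start it stands 14 mm above the lower cup's rim, so that only the upright band, the place to grip, is bare (12.5 mm tall, 63 mm across; the lower cup's band below it is as wide: keep the fingers off it)
- cup_lower: lower cup, same shape and axes, about 200 g, loose. Its foot stands in the board's recess, which stops it from turning (beyond 5 degrees) or shifting but not from being lifted. The upper cup's foot stands on its inner floor, origins 14 mm apart
- lower_dots (a point): centre of three sprung rubber dots inside the lower cup, 24 mm above its underside. They press on the upper cup's base (radius 23.5 mm) with 4 to 8 N of rubbing drag, more than the cup's weight: a straight pull brings the lower cup along. Drag acts against the sliding: turning the upper cup to and fro about its axis while raising it slowly leaves little. They let go after 5 mm of rise
- board: fixed grey laminate valet board on the table, 110 x 200 x 14 mm, origin at the centre of its underside, y along its long side. Its recess is centred 45 mm towards its -y end; the key fob lies on its +y half.
- board_seat (a point): centre of the floor of the board's square recess (5 mm deep, 30.5 mm wide, so 1.25 mm of play each side), axes square to its sides; the lower cup belongs here
- console: fixed grey laminate console, 240 x 360 mm, top 70 mm above the table; origin: centre of its underside, x away from its front. Its +y half is a well under a closed flip lid, lever at the +y end; its -y half a flat solid deck (x -120 to 120, y -180 to 0 mm), empty recess at x -15, y -90 mm, paperweight in the far inner corner of the deck
- console_seat (a point): centre of the floor of the empty square recess in the console deck: 5 mm deep below the deck, 30.5 mm wide, edges bevelled by 1 mm, dark rubber floor, axes square to its sides and parallel to the console's (the console is turned by under 10 degrees). A cup foot set down anywhere on the deck around it can be slid flat until it drops in.
- key_fob: bystander: silver car key fob, 62 x 36 x 13 mm, on the board; origin under its centre
- paperweight: bystander: round glass paperweight, 56 mm across, 38 mm tall, on the console deck; origin under its centre
- clothespin: bystander: orange plastic clothespin, 72 x 10 x 15 mm, on the console lid; origin under its centre
- watch_stand: bystander: black smartwatch on a white plastic stand, 70 x 64 mm, about 95 mm tall, on the table; origin under its centre
- sanitizer: bystander: white pump bottle, 52 mm across, 117 mm tall, on the table; origin under its centre
- seal_case: bystander: dark wooden name-seal case, 78 x 24 x 21 mm, on the table; origin under its centre
- shoehorn: bystander: flat steel shoehorn, 190 mm long, lying on the table behind the board; origin near its middle
Mind the look-alikes: they are no part of the job. Of the things shaped like the board, the grey one is meant.

How it is judged:
On the way:
1. the upper cup is lifted clear out of the lower cup, which stays in the board's recess (z of cup_upper in the frame of cup_lower above 0.045 m and distance between cup_lower and board_seat below 0.004 m), for 0.2 s.
At the end, for the whole second after the job is handed in: the cup that was on top stands at rest with its foot on the floor of the console's square recess (height within 2 mm, centre within 4 mm, upright within 3 degrees), and the other cup stands just so in the board's recess (horizontal distance between cup_upper and console_seat below 0.004 m and z of cup_upper in the frame of console_seat between -0.002 and 0.002 m and angle between each of cup_upper, cup_lower's own z axis and vertical below 0.05 rad and horizontal distance between cup_lower and board_seat below 0.004 m and z of cup_lower in the frame of board_seat between -0.002 and 0.002 m and linear speed of each of cup_upper, cup_lower below 0.02 m/s); the robot touches nothing.
It fails at once if the lower cup is lifted or pulled out of its recess (moved more than 6 mm) (distance of cup_lower from where it was at the start of the episode above 0.006 m).
It fails at once if the upper cup is let fall (loose from the gripper and faster than 0.45 m/s, a fall of about 10 mm) (linear speed of cup_upper above 0.45 m/s and contact force between the fingers and cup_upper below 0.05 N).
It fails at once if a bystander is shifted by more than 25 mm (distance of any of key_fob, paperweight, clothespin, watch_stand, sanitizer, seal_case, shoehorn from where it was at the start of the episode above 0.025 m).
It also fails if it takes over 67 s, if anything falls off the work surface, if the arm or the gripper's body presses on something with over 40 N, if the wrist force passes 120 N, or if a joint passes its speed limit or range.

ROBOT

A 7-joint arm with a two-finger parallel gripper is mounted at the origin on the work surface. World frame = base frame: x ahead of the robot, y to its left, z up, the work surface at z = 0. Lengths are in m, angles in rad, forces in N, time in s.
With the tool pointing down it reaches from about 0.425 to 0.825 m from the base axis. Payload 3.6 kg.
Tool frame: the origin (TCP) lies between the finger pads; the fingertips stand r.nose_length ahead of it and the grasp point (between the pads) lies 11 mm behind it (r.nose_length is the distance from the TCP to the fingertips, in m); y points along the fingers, z is the direction in which the jaws open and shut, and the axes are right-handed (so a half turn about y gives the same grasp; the last joint's range is limited). The gripper opens to 85 mm and grips with 20 to 120 N. Pads are 22 mm wide; open, the fingers measure 114 mm over their backs; the gripper's body (76 mm by 85 mm) begins 54 mm behind the grasp point. The pads swing forward as they close: fully open they stand 13 mm farther back than shut.
Start: joints at [1.222, 0.615, -0.013, 1.423, 0.008, 1.103, -0.04], TCP at [0.206, -0.617, 0.239] pointing down, gripper open.
Joint ranges: [-3.12, 3.12], [-0.3, 2.06], [-1.34, 1.32], [0.26, 2.42], [-1.36, 4.5], [0.01, 1.98], [-2.84, 2.84]. Speed limits (rad/s): [2.79, 2.79, 3.14, 3.14, 3.14, 3.14, 3.14].

INTERFACE

Orientations are given as a rotation vector (axis times angle).
In Python, from station import sensors, vision, r gives the robot as it stands. The module is installed in compiled form; this text tells all that it offers.
- The arm moves only by the tool move_arm, never from a script. Its argument "plan" is text: rows parted by semicolons, each of 4 numbers parted by spaces: the shift along the tool's x, y, z in cm, then the turn about the tool's y in rad. In form: dx dy dz yaw; .... A call has 1 to 5 rows; each row is the pose to reach, as a shift and turn from the pose commanded when the call began, along the tool's axes at that moment; what a row does not reach only later rows make up. A row lasts 1/8 s, in which the tool goes at most 62.5 mm and 10.7 degrees, less where a joint would pass 70% of its speed; a pose out of reach is approached as far as the arm can. A call with a gripper value outside its range is refused whole. "hand" is the opening, from 0 (shut) to 1 (fully open), set as the call begins (left out, the last holds). The fingers move at their own pace and stop on an object; "grip_force" is the grip in N (left out, the last holds). Time passes only in rows, so rows that repeat a pose let the fingers close. It gives the time, the measured TCP pose, the force and the opening at its end, in the units of the state.
- sensors.read_state(): the state, without advancing time (a new reading comes with each control period).
- vision.read_camera(name): name is "scene" or "side" or "wrist"; returns a dict with "frame" (480x640x3 uint8, red, green, blue), "intrinsics" (3x3 intrinsics, pixels), "position" and "rotation" of the camera in the world; the wrist camera has in their place "mount" (4x4, takes a point from camera to tool coordinates, whose origin is the TCP and whose axes are the tool frame's). Camera axes: x right, y up, looking along -z (the intrinsics and any distortion apply to the point x, -y, -z); pixel columns grow to the right and rows downward; lengths in m; the calibration is good to about 2 mm. A picture is of the moment at which its call begins: read the wrist's pose just before it. There is no depth.
- r.hand_in(): hands the job in, once; it reports no verdict.
The state is a dict: "time": time; "q": joint angles; "dq": joint speeds; "tau": joint torques, N m; "tool_pos": TCP position; "orientation": TCP orientation; "force": force on the tool from outside, world axes, zero at the start; "moment": the same for the moment, N m; "gripper_width": opening from 0.0 (shut) to 1.0 (fully open).
Only numpy, scipy, OpenCV 4.12 (cv2) and the standard library are available. Lean on these libraries where they do the work, as an engineer would, in place of code of your own. Each camera call takes 0.05 s, during which the arm holds its last target. There are 200 camera calls.

## Working session

There is one attempt and no reset: what is moved stays moved. The work goes in short steps, Python scripts to look and compute and a tool call to move; the robot and the scene stay as the last step left them, time stands still between calls to the robot, and variables do not carry over. Pictures are saved under pics/ and viewed, about 8 in all and at most 12, crops included, and the job is handed in when it is done.

Besides the shell and the picture viewer there is one more tool, called after "Emit:" in YAML: its name, and indented under it one key for each argument. move_arm: Moves the arm, as the interface text tells. Its arguments: {"type":"object","properties":{"plan":{"type":"string"},"hand":{"type":"number"},"grip_force":{"type":"number"}},"required":["plan"]}

```bash
mkdir -p pics; cat > h.py <<'E'
import numpy as np, cv2
from scipy.spatial.transform import Rotation as R
from station import sensors, vision, r
def cam(n):
    s=sensors.read_state(); c=vision.read_camera(n)
    K=np.array(c["intrinsics"])
    if "mount" in c:
        M=np.array(c["mount"]); Rt=R.from_rotvec(s["orientation"]).as_matrix()
        P=Rt@M[:3,3]+np.array(s["tool_pos"]); Q=Rt@M[:3,:3]
    else: P=np.array(c["position"]); Q=np.array(c["rotation"])
    if Q.shape!=(3,3): Q=R.from_rotvec(Q).as_matrix() if Q.size==3 else Q
    return dict(im=cv2.cvtColor(c["frame"],cv2.COLOR_RGB2BGR),K=K,P=P,Q=Q,keys=list(c.keys()),c=c,s=s)
def ray(c,u,v):
    d=np.linalg.inv(c["K"])@np.array([u,v,1.]); d=np.array([d[0],-d[1],-d[2]])
    return c["Q"]@d
def onz(c,u,v,z):
    d=ray(c,u,v); return c["P"]+d*(z-c["P"][2])/d[2]
def proj(c,p):
    x=c["Q"].T@(np.array(p)-c["P"]); x=c["K"]@np.array([x[0],-x[1],-x[2]]); return x[:2]/x[2]
E
python3 - <<'E'
from h import *
import pickle
for n in("scene","side","wrist"):
    c=cam(n); cv2.imwrite(f"pics/{n}0.png",c["im"]); print(n,c["keys"],c["P"].round(3),c["K"].round(1).tolist(),(-c["Q"][:,2]).round(2)); pickle.dump({k:c[k] for k in("im","K","P","Q")},open(n+"0.pkl","wb"))
s=sensors.read_state(); print(s); print(R.from_rotvec(s["orientation"]).as_matrix().round(3), r.nose_length, c["c"].get("distortion"))
E
```

```text
scene ['frame', 'intrinsics', 'position', 'rotation'] [1.244 0.435 0.715] [[509.8, 0.0, 318.3], [0.0, 509.8, 239.9], [0.0, 0.0, 1.0]] [-0.65 -0.49 -0.57]
side ['frame', 'intrinsics', 'position', 'rotation'] [0.134 0.65  0.773] [[530.3, 0.0, 318.6], [0.0, 530.3, 232.8], [0.0, 0.0, 1.0]] [ 0.37 -0.69 -0.63]
wrist ['frame', 'intrinsics', 'mount'] [ 0.269 -0.595  0.374] [[360.0, 0.0, 321.6], [0.0, 360.0, 241.1], [0.0, 0.0, 1.0]] [-0.26 -0.08 -0.96]
{'time': 0.15, 'q': array([ 1.22251302,  0.61572873, -0.01261854,  1.42452385,  0.00813914,
        1.10342807, -0.04041232]), 'dq': array([-2.25946247e-04, -2.56863738e-03,  5.27290642e-04, -5.35732358e-03,
        5.79040968e-05, -7.35167969e-04,  6.06688356e-04]), 'tau': array([ 7.65104651e-04, -4.69659090e+01,  2.59584133e-01, -1.71251017e+01,
        1.00476283e-02,  7.08960797e-03,  2.46211414e-06]), 'tool_pos': array([ 0.20539211, -0.61609149,  0.23838602]), 'orientation': array([-0.3327779 ,  2.0496524 , -2.04550026]), 'force': array([-0.08919285, -0.29895725, -0.29603909]), 'moment': array([ 0.00665973, -0.00053612,  0.01037685]), 'gripper_width': 0.9989887242517002}
[[-0.949 -0.001  0.316]
 [-0.316  0.002 -0.949]
 [ 0.    -1.    -0.002]] 0.008 None
```

View pics/scene0.png

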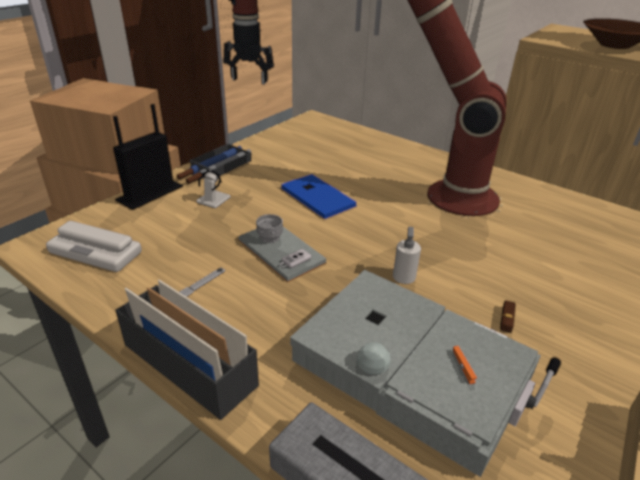

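View pics/side0.png

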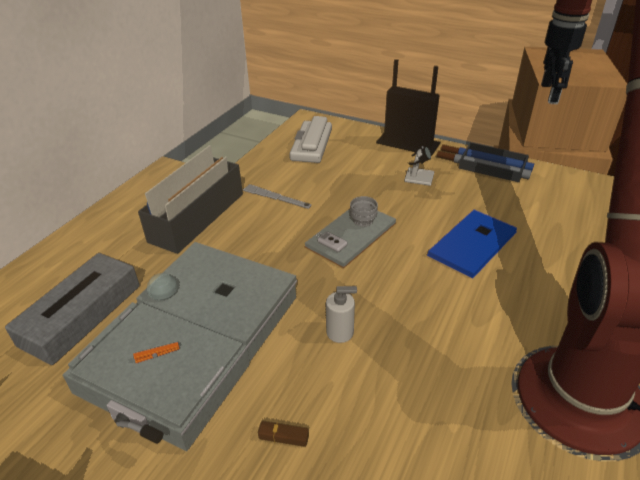

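Scene view: the grey board holds the nested cups at (269,228). The blue board at (318,195) is a decoy, with a dark recess of its own. The empty console recess is the dark square at (375,317) in the scene view and (224,290) in the side view. Candidates for the cup: only the grey-board stack, at scene (269,228) and side (363,210). Candidates for the seat: the console square, or the blue board's square at side (484,230), which I reject.

```bash
python3 - <<'E'
from h import *
import pickle
C={n:pickle.load(open(n+"0.pkl","rb")) for n in("scene","side")}
def tri(a,b):
    A=[];y=[]
    M=np.zeros((3,3));v=np.zeros(3)
    for n,(u,w) in(("scene",a),("side",b)):
        d=ray(C[n],u,w);d/=np.linalg.norm(d);P=np.eye(3)-np.outer(d,d);M+=P;v+=P@C[n]["P"]
    return np.linalg.solve(M,v)
def dark(n,u,v,w=25):
    g=cv2.cvtColor(C[n]["im"],cv2.COLOR_BGR2GRAY)[v-w:v+w,u-w:u+w]
    k,l,st,ce=cv2.connectedComponentsWithStats((g<70).astype(np.uint8))
    i=1+np.argmax(st[1:,4]); 
    box=cv2.boxPoints(cv2.minAreaRect(np.argwhere(l==i)[:,::-1].astype(np.float32)))
    return ce[i]+[u-w,v-w],st[i,4]
ds,a1=dark("scene",375,317);dd,a2=dark("side",224,290)
print("recess",ds,a1,dd,a2,tri(ds,dd),onz(C["scene"],*ds,.065),onz(C["side"],*dd,.065))
print("cup rough",tri((269,222),(363,204)),onz(C["scene"],269,222,.063),onz(C["side"],363,204,.063))
# console deck corners & board corners (rough)
for n,pts in(("scene",[(238,238),(290,277),(325,262)]),("side",[(306,240),(345,262),(396,218)])):
    for p in pts: print(n,p,onz(C[n],*p,.014).round(3))
for n,pts in(("scene",[(370,275),(294,343),(444,308)]),("side",[(200,245),(298,272),(243,342)])):
    for p in pts: print(n,p,onz(C[n],*p,.07).round(3))
a=cv2.resize(C["scene"]["im"][195:345,225:405],None,fx=3,fy=3,interpolation=cv2.INTER_CUBIC)
b=cv2.resize(C["side"]["im"][180:270,300:410],None,fx=2.3,fy=2.3,interpolation=cv2.INTER_CUBIC)
o=np.zeros((450,800,3),np.uint8);o[:,:540]=a;o[:b.shape[0],540:540+b.shape[1]]=b[:450,:260]
cv2.imwrite("pics/crop1.png",o)
E
```

```text
recess [375.02721088 317.15646259] 147 [223.95683453 289.65467626] 139 [0.63277398 0.10751806 0.06773434] [0.63004423 0.10588412 0.065     ] [0.63465272 0.10569546 0.065     ]
cup rough [ 0.51253122 -0.26623337  0.06103331] [ 0.51587336 -0.26236601  0.063     ] [ 0.51187787 -0.26566462  0.063     ]
scene (238, 238) [ 0.561 -0.324  0.014]
scene (290, 277) [ 0.594 -0.131  0.014]
scene (325, 262) [ 0.503 -0.105  0.014]
side (306, 240) [ 0.597 -0.146  0.014]
side (345, 262) [ 0.487 -0.118  0.014]
side (396, 218) [ 0.445 -0.311  0.014]
scene (370, 275) [0.538 0.034 0.07 ]
scene (294, 343) [0.777 0.035 0.07 ]
scene (444, 308) [0.532 0.195 0.07 ]
side (200, 245) [0.752 0.024 0.07 ]
side (298, 272) [0.53  0.005 0.07 ]
side (243, 342) [0.529 0.198 0.07 ]
```

View pics/crop1.png

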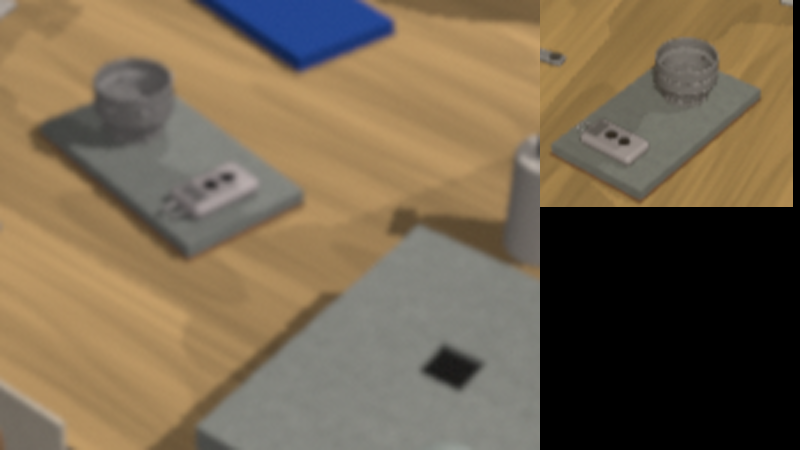

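The crop confirms it: a nested stack sits on the grey board with the fob on its other half, at about (0.513, −0.265). The console recess is at about (0.632, 0.106). Moving above the cups.

Emit:
move_arm:
  plan: "-5 0 -3 0; -10 0 -6 0; -15.5 0 -9 0; -21 0 -12 0; -26.5 0 -15.5 0"
  hand: 1

```text
time: 0.78
tool_pos: [0.4073, -0.3864, 0.2391]
orientation: [-0.332, 2.047, -2.047]
force: [1.6, -0.9, -0.2]
gripper_width: 0.997
```

Emit:
move_arm:
  plan: "-5 2 -3 0; -10 4 -6 0; -13.8 6 -8.1 0; -13.8 8 -8.1 0; -13.8 8 -8.1 0"

```text
time: 1.4
tool_pos: [0.5103, -0.2666, 0.1576]
orientation: [-0.338, 2.051, -2.046]
force: [0.1, -0.5, -0.4]
gripper_width: 1.0
```

```bash
python3 - <<'E'
from h import *
import pickle
c=cam("wrist"); cv2.imwrite("pics/w1.png",c["im"]); pickle.dump({k:c[k] for k in("im","K","P","Q","s")},open("w1.pkl","wb"))
s=c["s"];print(s["time"],s["tool_pos"],s["q"],R.from_rotvec(s["orientation"]).as_matrix().round(3),r.nose_length)
print(proj(c,s["tool_pos"]),proj(c,[.513,-.265,.063]))
E
```

```text
1.4 [ 0.51025616 -0.26659971  0.15757179] [ 0.47159289  0.59249558 -0.04431548  1.73850548  0.0342232   0.81600214
 -0.83662468] [[-0.948 -0.004  0.317]
 [-0.317  0.002 -0.948]
 [ 0.004 -1.    -0.003]] 0.008
[321.94609337 309.92086802] [321.30400425 240.67914737]
```

View pics/w1.png

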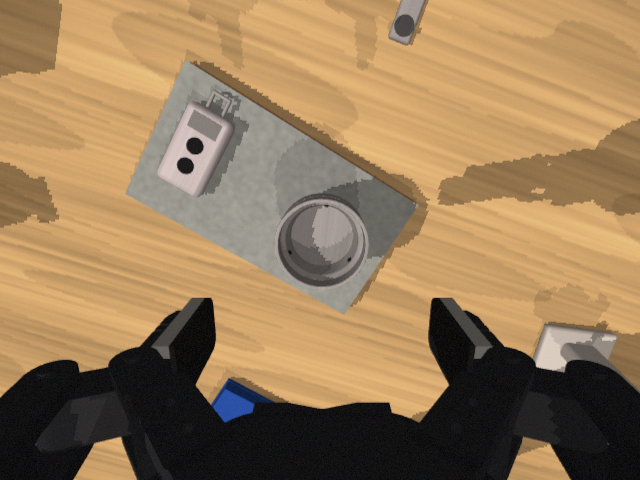

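The wrist view shows the upper cup's rim circle at about (323,241), with its three inner dots at (325,206), (289,252) and (349,259). The finger pad tips are at (213,298) and (430,298). Next I fit the rim, the dots and the fingertip offset.

```bash
python3 - <<'E'
from h import *
import pickle
from scipy.optimize import least_squares
c=pickle.load(open("w1.pkl","rb")); s=c["s"];T=np.array(s["tool_pos"]);Rt=R.from_rotvec(s["orientation"]).as_matrix()
g=cv2.GaussianBlur(cv2.cvtColor(c["im"],cv2.COLOR_BGR2GRAY),(3,3),0)
hc=cv2.HoughCircles(g,cv2.HOUGH_GRADIENT,1,20,param1=80,param2=20,minRadius=38,maxRadius=50);print(hc[0][:4])
E=cv2.Canny(g,40,100);ys,xs=np.nonzero(E)
for z,r0 in((.063,.0315),(.063,.029)):
    ctr=onz(c,323,241,z)[:2]
    P=np.array([onz(c,u,v,z)[:2] for u,v in zip(xs,ys) if np.hypot(u-323,v-241)<60])
    for w in(.003,.0015,.001):
        q=P[abs(np.hypot(*(P-ctr).T)-r0)<w]
        f=least_squares(lambda x:np.hypot(*(q-x[:2]).T)-x[2],[*ctr,r0],loss="soft_l1",f_scale=.0004).x;ctr=f[:2]
    print("rim",z,f,len(q),"tool shift cm x,z",(Rt.T@(np.r_[f[:2],T[2]]-T)*100).round(2))
    if r0>.03: C0=f[:2]
# dots at upper z=.023+.024=.047
for px in((325,206),(289,252),(349,259)):
    w=6;u,v=px;p=g[v-w:v+w+1,u-w:u+w+1].astype(float);m=(p<p.min()+15);yy,xx=np.nonzero(m)
    uu,vv=xx.mean()+u-w,yy.mean()+v-w;d=onz(c,uu,vv,.047)[:2]-C0
    print("dot",uu,vv,p.min(),np.hypot(*d),np.degrees(np.arctan2(d[1],d[0])))
for a,b in(((186,60),(418,205)),((126,193),(345,313))):
    d=(onz(c,*b,.014)-onz(c,*a,.014))[:2];print("board long",d,np.hypot(*d),np.degrees(np.arctan2(*(d[::-1]))))
# fingertip tool y
for px in((213,298),(430,298)):
    d=Rt.T@ray(c,*px);o=Rt.T@(c["P"]-T);k=(np.sign(px[0]-321)*.0425*np.sign(1)-0)
    for sg in(1,-1):
        t=(sg*.0425-o[2])/d[2]
        if t>0: print("tip",px,(o+t*d).round(4))
print(Rt.T@(c["P"]-T))
E
```

```text
[[321.5 238.5  41.6]]
rim 0.063 [ 0.51271116 -0.26513874  0.03161858] 244 tool shift cm x,z [-0.28 -0.   -0.06]
rim 0.063 [ 0.51364756 -0.26563486  0.02861509] 209 tool shift cm x,z [-0.35 -0.    0.02]
dot 326.2 205.4 66.0 0.021379404678462808 9.685004752743739
dot 289.6 251.8 27.0 0.02599875000025534 137.18642287976547
dot 348.6 259.2 35.0 0.026578806506287758 -114.15723794194128
board long [-0.04362524 -0.19504571] 0.19986493393038252 -102.60765467696302
board long [-0.04251975 -0.19560143] 0.2001695537353175 -102.26413089211364
tip (213, 298) [-0.0082 -0.0063 -0.0425]
tip (430, 298) [-0.0077 -0.0052  0.0425]
[-6.72899983e-02 -1.35576957e-01 -1.33175690e-04]
```

Emit:
move_arm:
  plan: "-0.3 1 0 0; -0.3 2 0 0; -0.3 2 0 0; -0.3 2 0 0; -0.3 2 0 0"
  hand: 0.8

```text
time: 2.08
tool_pos: [0.5144, -0.2668, 0.1397]
orientation: [-0.331, 2.047, -2.048]
force: [0.6, -0.6, 0.1]
gripper_width: 0.8
```

```bash
python3 - <<'E'
from h import *
import pickle
c=cam("wrist"); s=c["s"];print(s["time"],s["tool_pos"],s["gripper_width"],r.nose_length)
T=np.array(s["tool_pos"]);Rt=R.from_rotvec(s["orientation"]).as_matrix()
print("cup from tool",(Rt.T@(np.array([.5131,-.2653,T[2]])-T)*100).round(2), proj(c,[.5131,-.2653,.063]))
im=c["im"];pickle.dump({k:c[k] for k in("im","K","P","Q","s")},open("w2.pkl","wb"))
cv2.imwrite("pics/w2.png",cv2.resize(im[180:380,180:460],None,fx=2.5,fy=2.5,interpolation=cv2.INTER_CUBIC))
E
```

```text
2.075 [ 0.51440943 -0.2667884   0.13970801] 0.8000881113029217 0.008
cup from tool [ 0.08 -0.   -0.18] [318.83208706 255.03210873]
```

View pics/w2.png

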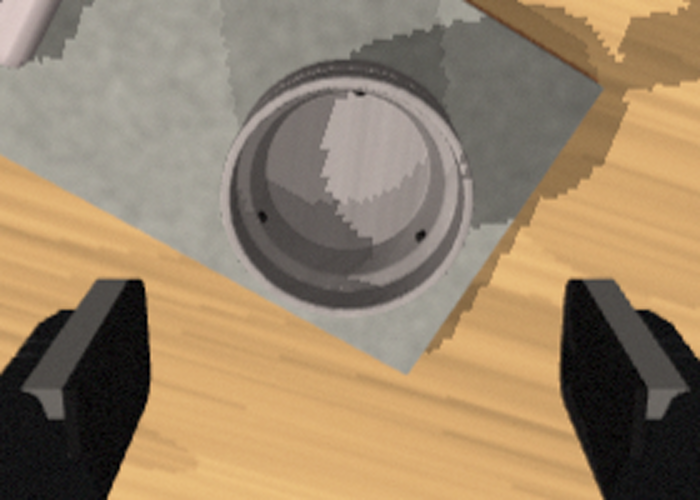

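The crop shows the rim spanning about px 268–369 and the tips at px (238,292) and (407,292). The cup sits 2 mm to the left (−z), as computed.

```bash
python3 - <<'E'
from h import *
import pickle
from scipy.optimize import least_squares
c=pickle.load(open("w2.pkl","rb")); s=c["s"];T=np.array(s["tool_pos"]);Rt=R.from_rotvec(s["orientation"]).as_matrix()
o=Rt.T@(c["P"]-T)
for px,k in(((238,292),-.034),((406.8,292),.034)):
    d=Rt.T@ray(c,*px);print("tip",(o+(k-o[2])/d[2]*d).round(4))
g=cv2.GaussianBlur(cv2.cvtColor(c["im"],cv2.COLOR_BGR2GRAY),(3,3),0)
E=cv2.Canny(g,40,100);ys,xs=np.nonzero(E)
P=np.array([onz(c,u,v,.063)[:2] for u,v in zip(xs,ys)])
for r0 in(.0315,.029):
    ctr=np.array([.5131,-.2653])
    for w in(.0025,.0015,.001):
        q=P[abs(np.hypot(*(P-ctr).T)-r0)<w]
        f=least_squares(lambda x:np.hypot(*(q-x[:2]).T)-x[2],[*ctr,r0],loss="soft_l1",f_scale=.0004).x;ctr=f[:2]
    print(f,len(q),(Rt.T@(np.r_[ctr,T[2]]-T)*100).round(2))
for z in (.06,.045): print(s["time"])
E
```

```text
tip [-0.0083 -0.0007 -0.034 ]
tip [-0.0089 -0.0021  0.034 ]
[ 0.51296235 -0.26504459  0.03163909] 250 [ 0.08 -0.   -0.21]
[ 0.51418389 -0.26530576  0.02855976] 183 [-0.03 -0.   -0.15]
2.075
2.075
```

Emit:
move_arm:
  plan: "0.05 2 -0.18 0; 0.05 4 -0.18 0; 0.05 6 -0.18 0; 0.05 7 -0.18 0; 0.05 7 -0.18 0"
  hand: 0.85

```text
time: 2.75
tool_pos: [0.513, -0.2649, 0.069]
orientation: [-0.333, 2.048, -2.047]
force: [-0.4, 0.3, 0.4]
gripper_width: 0.846
```

Emit:
move_arm:
  plan: "0 0.8 0 0; 0 1.7 0 0; 0 1.7 0 0; 0 1.7 0 0"

```text
time: 3.25
tool_pos: [0.5133, -0.2651, 0.0524]
orientation: [-0.332, 2.047, -2.047]
force: [-0.8, 0.3, 0.0]
gripper_width: 0.853
```

```bash
python3 - <<'E'
from h import *
import pickle
c=cam("wrist"); s=c["s"];print(s["time"],s["tool_pos"],s["gripper_width"],s["force"])
T=np.array(s["tool_pos"]);Rt=R.from_rotvec(s["orientation"]).as_matrix()
print("cup from tool",(Rt.T@(np.array([.5134,-.2652,T[2]])-T)*100).round(2))
d=cam("side");e=cam("scene")
a=cv2.resize(c["im"][150:400,170:470],(480,400));b=cv2.resize(d["im"][165:235,330:400],(320,320),interpolation=cv2.INTER_CUBIC)
o=np.zeros((400,800,3),np.uint8);o[:,:480]=a;o[:320,480:]=b
cv2.imwrite("pics/w3.png",o)
E
```

```text
3.25 [ 0.51326999 -0.26511775  0.05240589] 0.8530868477551067 [-0.82706283  0.26493207  0.01852314]
cup from tool [-0.01  0.    0.01]
```

View pics/w3.png

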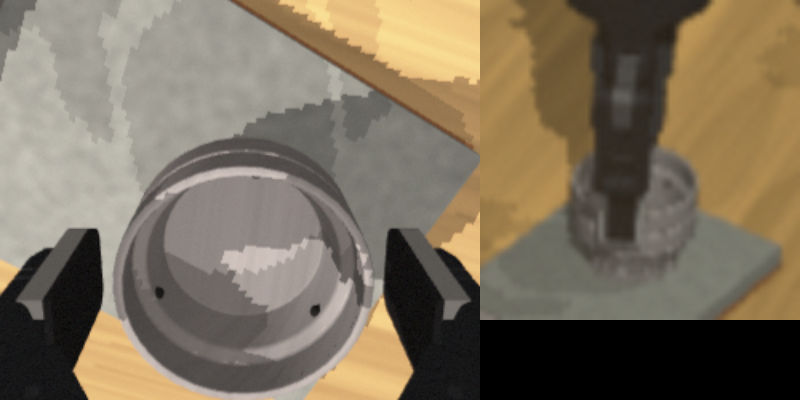

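The cup is centred between the fingers, with the tips just below the rim and over the bare band. Closing.

Emit:
move_arm:
  plan: "0 0 0 0; 0 0 0 0; 0 0 0 0; 0 0 0 0; 0 0 0 0"
  hand: 0
  grip_force: 50

```text
time: 4.03
tool_pos: [0.5134, -0.2652, 0.0533]
orientation: [-0.331, 2.047, -2.048]
force: [-0.6, 1.0, 5.1]
gripper_width: 0.717
```

Emit:
move_arm:
  plan: "0 0 0 0.18; 0 0 0 0.36; 0 0 0 0.18; 0 -0.04 0 0; 0 -0.08 0 -0.18"

```text
time: 4.65
tool_pos: [0.5131, -0.265, 0.0534]
orientation: [-0.502, 1.937, -1.937]
force: [-0.9, 1.0, -0.6]
gripper_width: 0.715
```

Emit:
move_arm:
  plan: "0 -0.05 0 -0.18; 0 -0.05 0 0; 0 -0.1 0 0.18; 0 -0.15 0 0.36; 0 -0.2 0 0.54"

```text
time: 5.28
tool_pos: [0.5132, -0.2658, 0.0549]
orientation: [-0.049, -2.198, 2.201]
force: [0.5, -0.9, -2.5]
gripper_width: 0.712
```

Emit:
move_arm:
  plan: "0 0 0 -0.18; 0 -0.05 0 -0.36; 0 -0.1 0 -0.54; 0 -0.15 0 -0.72; 0 -0.15 0 -0.54"

```text
time: 5.9
tool_pos: [0.513, -0.2651, 0.0562]
orientation: [-0.493, 1.944, -1.941]
force: [0.3, 0.8, -2.5]
gripper_width: 0.719
```

```bash
python3 - <<'E'
from h import *
c=cam("wrist"); s=c["s"];print(s["time"],s["tool_pos"],s["gripper_width"],s["force"],s["moment"])
d=cam("side");e=cam("scene")
a=cv2.resize(c["im"][150:400,170:470],(400,333));b=cv2.resize(d["im"][180:235,335:395],(400,366),interpolation=cv2.INTER_CUBIC)
o=np.zeros((366,800,3),np.uint8);o[:333,:400]=a;o[:,400:]=b
cv2.imwrite("pics/w4.png",o)
E
```

```text
5.9 [ 0.51298692 -0.26505297  0.05618791] 0.7190993896591058 [ 0.32331678  0.84511681 -2.45709492] [ 0.13890745 -0.02958787  0.0355614 ]
```

View pics/w4.png

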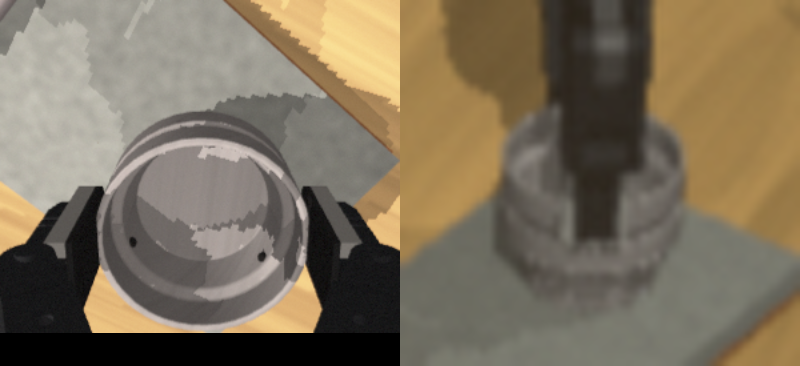

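The cup turns with the gripper and the force is about its weight. Continuing the twist.

Emit:
move_arm:
  plan: "0 -0.05 0 0.18; 0 -0.1 0 0.36; 0 -0.15 0 0.54; 0 -0.15 0 0.36; 0 -0.2 0 0.18"

```text
time: 6.68
tool_pos: [0.5134, -0.2647, 0.0586]
orientation: [-0.341, 2.042, -2.042]
force: [0.6, -0.3, -1.7]
gripper_width: 0.715
```

Emit:
move_arm:
  plan: "0 -0.05 0 -0.18; 0 -0.1 0 -0.36; 0 -0.1 0 -0.18; 0 -0.15 0 0; 0 -0.2 0 0.18"

```text
time: 7.3
tool_pos: [0.5129, -0.2651, 0.0605]
orientation: [-0.15, 2.15, -2.149]
force: [-0.1, -0.1, -1.9]
gripper_width: 0.714
```

Emit:
move_arm:
  plan: "0 -0.05 0 0.18; 0 -0.05 0 0; 0 -0.1 0 -0.18; 0 -0.15 0 -0.36; 0 -0.2 0 -0.54"

```text
time: 7.92
tool_pos: [0.5129, -0.2651, 0.0625]
orientation: [-0.656, 1.822, -1.822]
force: [-0.4, 0.3, -1.4]
gripper_width: 0.716
```

Emit:
move_arm:
  plan: "0 -0.4 0 0.1; 0 -0.8 0 0.2; 0 -1.3 0 0.36; 0 -2 0 0.36; 0 -2 0 0.36"

```text
time: 8.55
tool_pos: [0.5135, -0.2652, 0.0832]
orientation: [-0.335, 2.044, -2.046]
force: [-0.5, -0.3, -1.5]
gripper_width: 0.712
```

Emit:
move_arm:
  plan: "0 -1.5 0 0; 0 -3 0 0; 0 -4 0 0; 0 -4 0 0; 0 -4 0 0"

```text
time: 9.18
tool_pos: [0.5128, -0.2649, 0.1224]
orientation: [-0.333, 2.048, -2.047]
force: [-0.1, 0.7, -1.2]
gripper_width: 0.711
```

```bash
python3 - <<'E'
from h import *
d=cam("side");e=cam("scene");s=d["s"];print(s["time"],s["tool_pos"],s["gripper_width"],s["force"])
a=cv2.resize(e["im"][165:285,215:335],(400,400),interpolation=cv2.INTER_CUBIC);b=cv2.resize(d["im"][140:260,300:420],(400,400),interpolation=cv2.INTER_CUBIC)
cv2.imwrite("pics/w5.png",np.hstack([a,b]))
E
```

```text
9.175 [ 0.51284713 -0.26494671  0.12244539] 0.7113229764505558 [-0.05844104  0.69506864 -1.16245856]
```

View pics/w5.png

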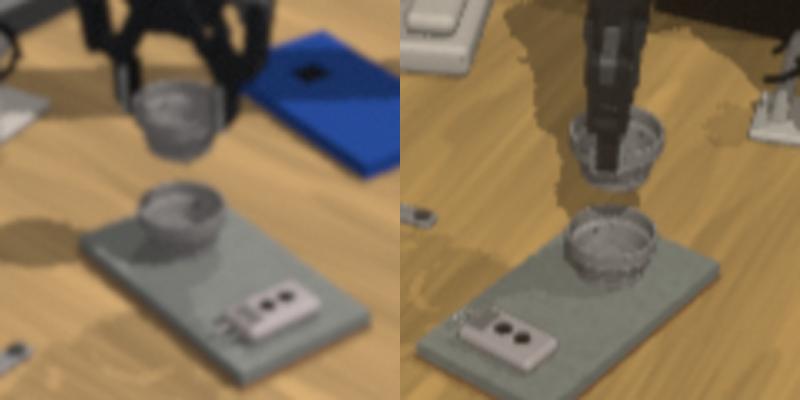

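Scene and side views confirm it. The upper cup is off and held level, and the lower one is still in the recess. Moving part of the way to the console, with a wrist picture to read the lower cup's dots against the board.

Emit:
move_arm:
  plan: "0 -4 0 0; -1.5 -8 -2 0; -3.5 -11 -5 0; -5.5 -14 -8 0; -7.4 -15 -9.6 0"

```text
time: 9.9
tool_pos: [0.554, -0.1482, 0.2745]
orientation: [-0.331, 2.045, -2.045]
force: [0.5, -0.2, -1.8]
gripper_width: 0.714
```

Emit:
move_arm:
  plan: "0 0 0 0; 0 0 0 0"

```text
time: 10.15
tool_pos: [0.5518, -0.152, 0.2715]
orientation: [-0.334, 2.049, -2.05]
force: [0.1, 0.1, -1.1]
gripper_width: 0.713
```

```bash
python3 - <<'E'
from h import *
import pickle
c=cam("wrist"); s=c["s"];print(s["time"],s["tool_pos"],s["force"])
pickle.dump({k:c[k] for k in("im","K","P","Q","s")},open("w6.pkl","wb"))
u,v=proj(c,[.513,-.265,.049]);print(u,v)
u,v=int(u),int(v)
x0,y0=max(0,u-45),max(0,v-45)
cv2.imwrite("pics/w6.png",np.hstack([cv2.resize(c["im"][y0:y0+90,x0:x0+90],(450,450),interpolation=cv2.INTER_CUBIC),cv2.resize(c["im"][150:450:2,120:540:2],(350,250)).repeat(1,0) if 0 else cv2.copyMakeBorder(cv2.resize(c["im"],(350,262)),0,188,0,0,0)])); print(x0,y0)
E
```

```text
10.15 [ 0.55175976 -0.15195242  0.27145446] [ 0.11162806  0.14961872 -1.08031802]
411.30339201437977 276.6127169370533
366 231
```

View pics/w6.png

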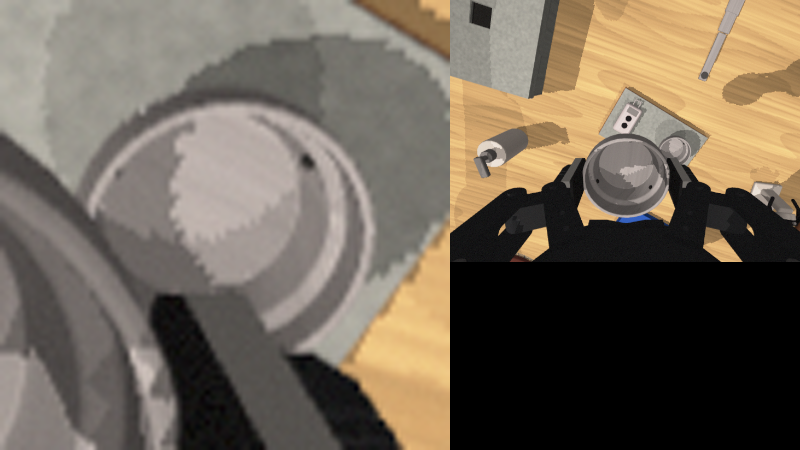

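The lower cup's dots show at about px (427,263) and (390,266). The held cup is level, and the console recess is at about px (56,26).

```bash
python3 - <<'E'
from h import *
import pickle
c=pickle.load(open("w6.pkl","rb"))
a=onz(c,427.4,263,.033)[:2];b=onz(c,389.6,265.6,.033)[:2]
ch=b-a;m=(a+b)/2;print("lower dots",a,b,"chord",np.hypot(*ch)); ctr=np.array([.513,-.265])
n=np.degrees(np.arctan2(*((m-ctr)[::-1])));ang=np.degrees(np.arctan2(ch[1],ch[0]));print("mid az",n,"chord normal",(ang+90)%180,"dots about",[np.degrees(np.arctan2(*((p-ctr)[::-1]))) for p in(a,b)])
c1=pickle.load(open("w1.pkl","rb"));Rt=R.from_rotvec(c1["s"]["orientation"]).as_matrix()
print("tool x az",np.degrees(np.arctan2(Rt[1,0],Rt[0,0])))
p=np.array([onz(c1,*q,.047)[:2] for q in((326.2,205.4),(289.6,251.8),(348.6,259.2))]);d=p-p.mean(0)
print("upper",p.mean(0),np.hypot(*d.T),np.degrees(np.arctan2(d[:,1],d[:,0])))
p=np.array([onz(c1,*q,.047)[:2] for q in((289.6,251.8),(348.6,259.2))]);d=p[1]-p[0];print("chord",np.hypot(*d),np.degrees(np.arctan2(d[1],d[0]))-90)
g=cv2.cvtColor(c["im"],cv2.COLOR_BGR2GRAY)[:70,:120]
k,l,st,ce=cv2.connectedComponentsWithStats((g<60).astype(np.uint8));i=1+np.argmax(st[1:,4]);print(st[i],ce[i])
cn=max(cv2.findContours((l==i).astype(np.uint8),cv2.RETR_EXTERNAL,cv2.CHAIN_APPROX_NONE)[0],key=len)[:,0]
P=np.array([onz(c,u,v,.067)[:2] for u,v in cn],np.float32)*1000
rc=cv2.minAreaRect(P);print("recess",rc)
E
```

```text
lower dots [ 0.5287807  -0.28172201] [ 0.51288062 -0.24344562] chord 0.04144749632062938
mid az 17.147862312333924 chord normal 22.558086778398746 dots about [np.float64(-46.65888000259691), np.float64(90.31734438850332)]
tool x az -161.49794098985126
upper [ 0.50975304 -0.26613386] [0.02446754 0.02465782 0.02456738] [  10.81679721  130.80562422 -108.80450644]
chord 0.042713786185170625 -168.9391439468738
[  38    4   39   48 1332] [57.08258258 27.62687688]
recess ((631.6176147460938, 109.49211120605469), (29.737525939941406, 29.47722053527832), 1.0912081003189087)
```

Emit:
move_arm:
  plan: "-2 -4 -3 0; -4 -8 -6 0; -6 -12 -9 0; -8 -16 -12 0; -10 -20 -15 0"

```text
time: 10.82
tool_pos: [0.6003, 0.0223, 0.473]
orientation: [-0.331, 2.049, -2.051]
force: [0.8, -0.5, -2.2]
gripper_width: 0.714
```

Emit:
move_arm:
  plan: "-2 -4 -3 0; -4 -8 -6 0; -6 -12 -7 0; -6 -16 -7 0; -6 -16 -7 0"

```text
time: 11.45
tool_pos: [0.6137, 0.1032, 0.5993]
orientation: [-0.28, 2.029, -2.031]
force: [-0.0, 0.1, -0.8]
gripper_width: 0.711
```

```bash
python3 - <<'E'
from h import *
import pickle
c=cam("wrist");d=cam("side");e=cam("scene");s=d["s"];print(s["time"],s["tool_pos"],s["q"].round(2),s["force"])
pickle.dump({k:c[k] for k in("im","K","P","Q","s")},open("w7.pkl","wb"))
T=s["tool_pos"];o=[]
for k in(d,e):
    u,v=proj(k,T-[0,0,.02]).astype(int);print(u,v,np.degrees(np.arcsin((k["P"]-T)[2]/np.linalg.norm(k["P"]-T))))
    w=40;p=k["im"][max(0,v-w):v+w,max(0,u-w):u+w];o.append(cv2.resize(p,(400,400),interpolation=cv2.INTER_CUBIC))
cv2.imwrite("pics/w7.png",np.hstack(o))
E
```

```text
11.5 [0.61384548 0.10336546 0.59800778] [-0.25  0.52  0.14  0.6  -0.08  1.98 -1.42] [ 0.97382469 -0.34873711 -1.82523962]
185 6 13.493816989811801
414 16 9.319044782998134
```

View pics/w7.png

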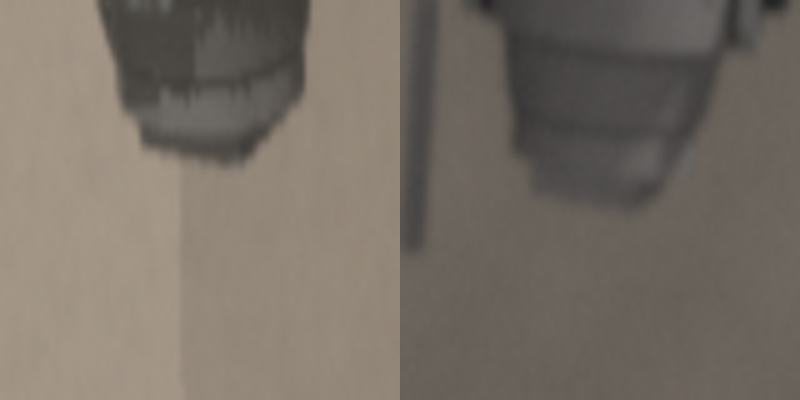

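The foot's long face is turned about 17–22° left in both views, which gives a foot yaw of roughly 5–24° in world. Of the dot candidates (10.8, 40.8, 70.8) only 10.8° fits. Coming down beside the recess.

Emit:
move_arm:
  plan: "0 5 0 0; 0 10 0 0; 0 15 0 0; 0 20 0 0; 0 25 0 0"

```text
time: 12.22
tool_pos: [0.624, 0.1063, 0.3443]
orientation: [-0.289, 2.032, -2.03]
force: [0.2, -0.1, -2.0]
gripper_width: 0.713
```

Emit:
move_arm:
  plan: "0 0 0 0; 0 0 0 0"

```text
time: 12.48
tool_pos: [0.6263, 0.1068, 0.3491]
orientation: [-0.283, 2.029, -2.028]
force: [0.1, -0.6, -1.3]
gripper_width: 0.717
```

```bash
python3 - <<'E'
from h import *
s=sensors.read_state();print(R.from_rotvec(s["orientation"]).as_matrix().round(4),s["q"].round(3))
E
```

```text
[[-0.9478  0.0444  0.3158]
 [-0.3158  0.0079 -0.9488]
 [-0.0446 -0.999   0.0065]] [-0.275  0.496  0.123  1.332 -0.061  1.272 -1.401]
```

A 2.5° tilt remains from the out-of-reach raise. It lies about the jaw axis, so the cup can settle flat on contact. I'll account for it in the shifts.

```bash
cat >> h.py <<'E'
def shift(t):
    s=sensors.read_state();return (R.from_rotvec(s["orientation"]).as_matrix().T@(np.array(t)-s["tool_pos"])*100).round(2)
E
python3 -c "
from h import *
print(shift([.689,.127,.2]))"
```

```text
[-5.91 15.19 -0.03]
```

Emit:
move_arm:
  plan: "-2 4 0 0; -4 8 0 0; -6 12 0 0; -5.9 15.2 0 0; -5.9 15.2 0 0"

```text
time: 13.1
tool_pos: [0.6875, 0.1268, 0.1971]
orientation: [-0.289, 2.031, -2.03]
force: [0.1, -0.7, -1.6]
gripper_width: 0.712
```

```bash
python3 - <<'E'
from h import *
import pickle
c=cam("wrist");s=c["s"];print(s["time"],s["tool_pos"],s["force"])
pickle.dump({k:c[k] for k in("im","K","P","Q","s")},open("w8.pkl","wb"))
u0,v0=proj(c,[.632,.108,.066]).astype(int);w=50;x0,y0=max(0,u0-w),max(0,v0-w)
g=cv2.cvtColor(c["im"],cv2.COLOR_BGR2GRAY)[y0:y0+2*w,x0:x0+2*w]
k,l,st,ce=cv2.connectedComponentsWithStats((g<60).astype(np.uint8));print(u0,v0)
for i in range(1,k):
    if st[i,4]<150: continue
    print(st[i],ce[i]+[x0,y0])
    cn=max(cv2.findContours((l==i).astype(np.uint8),cv2.RETR_EXTERNAL,cv2.CHAIN_APPROX_NONE)[0],key=len)[:,0]+[x0,y0]
    for z in(.066,.069):
        P=np.array([onz(c,u,v,z)[:2] for u,v in cn],np.float32)*1000
        rc=cv2.minAreaRect(P);print(z,rc,cv2.boxPoints(rc).round(1).tolist())
cv2.imwrite("pics/w8.png",c["im"])
# held cup dots in tool frame
E
```

```text
13.1 [0.68753145 0.12681117 0.19710718] [ 0.08188544 -0.72241556 -1.63311058]
321 309
```

View pics/w8.png

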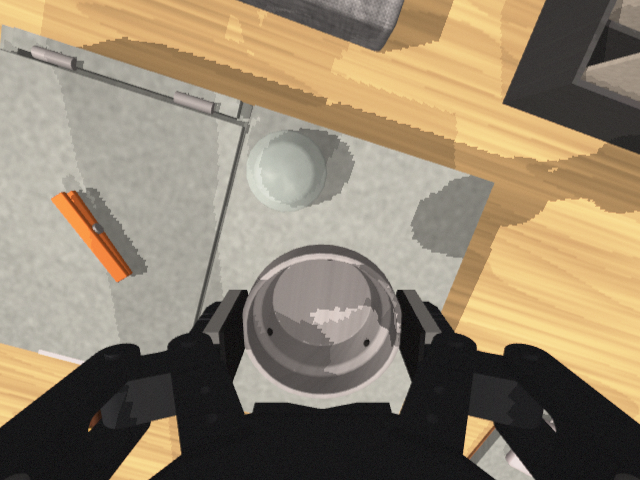

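This view faces the other way from what I assumed. The held cup hides the recess, with the paperweight at (287,170) and the deck's far edge running (250,107)–(492,183). I'll back off towards the base.

```bash
python3 - <<'E'
from h import *
import pickle
c=pickle.load(open("w8.pkl","rb"))
a,b=onz(c,300,122,.07),onz(c,492,183,.07);d=b-a;print("far edge az",np.degrees(np.arctan2(d[1],d[0]))+90, b)
a,b=onz(c,246,128,.07),onz(c,205,300,.07);d=a-b;print("seam az",np.degrees(np.arctan2(d[1],d[0])))
print(shift([.566,.086,.2]))
E
```

```text
far edge az 1.559560065403204 [0.76761129 0.0215366  0.07      ]
seam az 1.8940616142678475
[12.93 -0.62 -0.  ]
```

Emit:
move_arm:
  plan: "4 0 0 0; 8 0 0 0; 12 -0.6 0 0; 13 -0.6 0 0; 13 -0.6 0 0"

```text
time: 13.78
tool_pos: [0.566, 0.0858, 0.2013]
orientation: [-0.279, 2.028, -2.026]
force: [0.6, -1.6, -1.4]
gripper_width: 0.714
```

```bash
python3 - <<'E'
from h import *
import pickle
c=cam("wrist");s=c["s"];print(s["time"],s["tool_pos"],s["force"],s["q"].round(2))
pickle.dump({k:c[k] for k in("im","K","P","Q","s")},open("w9.pkl","wb"))
u0,v0=proj(c,[.632,.108,.066]).astype(int);w=50;x0,y0=max(0,u0-w),max(0,v0-w)
G=cv2.cvtColor(c["im"],cv2.COLOR_BGR2GRAY);g=G[y0:y0+2*w,x0:x0+2*w]
k,l,st,ce=cv2.connectedComponentsWithStats((g<60).astype(np.uint8));print(u0,v0)
for i in range(1,k):
    if st[i,4]<150: continue
    print(st[i],ce[i]+[x0,y0])
    cn=max(cv2.findContours((l==i).astype(np.uint8),cv2.RETR_EXTERNAL,cv2.CHAIN_APPROX_NONE)[0],key=len)[:,0]+[x0,y0]
    for z in(.065,.069):
        P=np.array([onz(c,u,v,z)[:2] for u,v in cn],np.float32)*1000
        rc=cv2.minAreaRect(P);print(z,rc)
# dots of held cup, in tool frame (height .006 above TCP side: dot is 24mm over underside, TCP 30 -> y=+.006)
T=s["tool_pos"];Rt=R.from_rotvec(s["orientation"]).as_matrix()
D=[]
for u,v in((270,331),(366,342)):
    q=G[v-8:v+9,u-8:u+9];yy,xx=np.nonzero(q<q.min()+15);p=(xx.mean()+u-8,yy.mean()+v-8);d=Rt.T@ray(c,*p);o=Rt.T@(c["P"]-T)
    x=o+d*(.006-o[1])/d[1];D.append(x);print("dot",p,q.min(),x.round(4))
d=D[1]-D[0];print("chord",np.linalg.norm(d),"chord angle tool z->x deg",np.degrees(np.arctan2(d[0],d[2])))
print("tool x az",np.degrees(np.arctan2(Rt[1,0],Rt[0,0])))
E
```

```text
13.775 [0.5660115  0.08580037 0.20132653] [ 0.59126426 -1.56825896 -1.35033899] [-0.26  0.51  0.11  1.75 -0.07  0.83 -1.37]
320 146
[  26   26   50   51 1665] [320.23243243 146.95555556]
0.065 ((631.6810913085938, 107.75457763671875), (29.708459854125977, 30.01683807373047), 1.2596276998519897)
0.069 ((631.5593872070312, 107.72941589355469), (29.27629852294922, 29.580242156982422), 1.2596582174301147)
dot (np.float64(269.57894736842104), np.float64(331.2631578947368)) 17 [ 0.0132  0.006  -0.023 ]
dot (np.float64(366.55555555555554), np.float64(341.1111111111111)) 18 [0.0181 0.006  0.0198]
chord 0.04301717408656848 chord angle tool z->x deg 6.478532813112141
tool x az -161.5718808119071
```

The recess measures (0.6317, 0.1077) with yaw 1.3°, and its 30 mm size matches. The dots are unchanged relative to the tool. The foot needs about −10° in world, which is +0.17 of tool yaw.

```bash
python3 -c "
from h import *
print(shift([.6304,.1075,.15]),shift([.6304,.1075,.11]))"
```

```text
[-6.5   5.38 -0.03] [-6.31  9.38 -0.06]
```

Emit:
move_arm:
  plan: "-3 2 0 0; -6 4 0 0.09; -6.5 5.4 0 0.17; -6.4 8 0 0.17; -6.3 9.2 0 0.17"

```text
time: 14.45
tool_pos: [0.6283, 0.107, 0.1075]
orientation: [-0.119, 2.127, -2.118]
force: [-1.0, 0.0, -2.3]
gripper_width: 0.715
```

Emit:
move_arm:
  plan: "0 0 0 0; 0 0 0 0; 0 0 0 0"

```text
time: 14.82
tool_pos: [0.6285, 0.1063, 0.1102]
orientation: [-0.114, 2.127, -2.117]
force: [0.3, 0.5, -2.3]
gripper_width: 0.718
```

```bash
python3 -c "
from h import *
s=sensors.read_state();Rt=R.from_rotvec(s['orientation']).as_matrix();print(s['time'],s['tool_pos'],s['force'],Rt.round(3),np.degrees(np.arctan2(Rt[1,0],Rt[0,0])))
print(shift([.6304,.1075,.1]))"
```

```text
14.825 [0.628482   0.1063416  0.11020281] [ 0.25747221  0.54369865 -2.34134003] [[-0.988  0.044  0.151]
 [-0.151  0.008 -0.988]
 [-0.044 -0.999 -0.001]] -171.30385365742114
[-0.16  1.03 -0.08]
```

Aligned. Lowering gently until contact.

Emit:
move_arm:
  plan: "-0.2 0.3 -0.08 0; -0.2 0.6 -0.08 0; -0.2 0.9 -0.08 0; -0.2 1.1 -0.08 0; -0.2 1.1 -0.08 0"

```text
time: 15.45
tool_pos: [0.6313, 0.1078, 0.1004]
orientation: [-0.113, 2.127, -2.116]
force: [-2.1, -1.3, 7.8]
gripper_width: 0.712
```

Emit:
move_arm:
  plan: "0 0.15 0 0; 0 0.3 0 0; 0 0.4 0 0; 0 0.4 0 0"

```text
time: 15.95
tool_pos: [0.634, 0.1083, 0.0989]
orientation: [-0.106, 2.125, -2.112]
force: [0.5, 0.2, 16.3]
gripper_width: 0.714
```

Contact at deck height with the foot about 3 mm too far in +x. I'll ease the press and slide it back.

Emit:
move_arm:
  plan: "0 -0.25 0 0; 0.15 -0.25 0 0; 0.3 -0.25 0 0; 0.4 -0.25 0 0; 0.4 -0.25 0 0"

```text
time: 16.58
tool_pos: [0.6315, 0.1079, 0.1001]
orientation: [-0.102, 2.123, -2.111]
force: [3.3, 1.9, 6.4]
gripper_width: 0.714
```

```bash
python3 -c "
from h import *
s=sensors.read_state();Rt=R.from_rotvec(s['orientation']).as_matrix();print(s['time'],s['tool_pos'],s['force'],s['moment'],Rt.round(3)[:,1],np.degrees(np.arctan2(Rt[1,0],Rt[0,0])))"
```

```text
16.575 [0.63152789 0.10789035 0.10006731] [3.3110101  1.86424495 6.41692262] [ 0.27258899 -0.84686481 -0.04076984] [ 0.055  0.01  -0.998] -171.30979909380872
```

Emit:
move_arm:
  plan: "0.08 0 0 0; 0.16 0 0 0; 0.24 0 0 0; 0.32 0 0 0; 0.4 0 0 0"

```text
time: 17.2
tool_pos: [0.6285, 0.1073, 0.1003]
orientation: [-0.1, 2.121, -2.11]
force: [5.0, 1.5, 7.2]
gripper_width: 0.712
```

Emit:
move_arm:
  plan: "-0.15 0 0 0; -0.15 0.05 0 0.06; -0.15 0.05 0 0.12; -0.15 0.05 0 0; -0.15 0.05 0 -0.12"

```text
time: 17.82
tool_pos: [0.6283, 0.1086, 0.1]
orientation: [-0.228, 2.054, -2.046]
force: [0.9, 2.4, 9.8]
gripper_width: 0.714
```

Emit:
move_arm:
  plan: "0 0 0 0.12; 0 0 0.15 0.12; 0 0 0 0.12; 0 0 -0.15 0.12; 0 0 0 0.12"

```text
time: 18.45
tool_pos: [0.628, 0.107, 0.0998]
orientation: [-0.104, 2.124, -2.113]
force: [0.7, 1.4, 10.8]
gripper_width: 0.712
```

No drop yet. I'll raster small offsets under light pressure.

Emit:
move_arm:
  plan: "0 -0.05 -0.15 0; -0.12 -0.05 -0.15 0; -0.24 -0.05 -0.15 0; -0.36 -0.05 -0.15 0; -0.48 -0.05 -0.15 0"

```text
time: 19.08
tool_pos: [0.6295, 0.1073, 0.0994]
orientation: [-0.112, 2.125, -2.119]
force: [-3.3, -1.5, 11.3]
gripper_width: 0.717
```

Emit:
move_arm:
  plan: "0 0 0.3 0; 0.12 0 0.3 0; 0.24 0 0.3 0; 0.36 0 0.3 0; 0.48 0 0.3 0"

```text
time: 19.7
tool_pos: [0.6277, 0.1068, 0.0999]
orientation: [-0.106, 2.125, -2.111]
force: [1.3, 1.8, 9.5]
gripper_width: 0.714
```

```bash
python3 - <<'E'
from h import *
from scipy.optimize import least_squares
import pickle
c=cam("wrist");d=cam("side");e=cam("scene");s=c["s"];pickle.dump({k:c[k] for k in("im","K","P","Q","s")},open("w10.pkl","wb"))
Rt=R.from_rotvec(s['orientation']).as_matrix();print(s['time'],s['tool_pos'],s['force'],Rt.round(3)[:,1],np.degrees(np.arctan2(Rt[1,0],Rt[0,0])))
o=[]
for k in(d,e):
    u,v=proj(k,[.632,.108,.085]).astype(int);w=35;o.append(cv2.resize(k["im"][v-w:v+w,u-w:u+w],(280,280),interpolation=cv2.INTER_CUBIC));print(u,v)
a=cv2.resize(c["im"][200:410,210:430],(240,229))
cv2.imwrite("pics/w10.png",np.hstack([*o,cv2.copyMakeBorder(a,0,51,0,0,0)]))
E
```

```text
19.7 [0.62771418 0.10684302 0.09992078] [1.32537476 1.76443594 9.50113549] [ 0.051  0.011 -0.999] -171.29176806605432
222 283
376 310
```

```bash
python3 - <<'E'
from h import *
from scipy.optimize import least_squares
import pickle
for n in("w8","w9","w10"):
    c=pickle.load(open(n+".pkl","rb"));s=c["s"];Rt=R.from_rotvec(s["orientation"]).as_matrix();T=s["tool_pos"];o=Rt.T@(c["P"]-T)
    g=cv2.GaussianBlur(cv2.cvtColor(c["im"],cv2.COLOR_BGR2GRAY),(3,3),0);E=cv2.Canny(g,40,100);ys,xs=np.nonzero(E)
    for y in(-.010,):
        P=[]
        for u,v in zip(xs,ys):
            if abs(u-322)<110 and 210<v<420:
                d=Rt.T@ray(c,u,v);p=o+d*(y-o[1])/d[1];P.append(p[[0,2]])
        P=np.array(P)
        for r0 in(.0315,.029):
            ctr=np.zeros(2)
            for w in(.003,.0015,.001):
                q=P[abs(np.hypot(*(P-ctr).T)-r0)<w]
                f=least_squares(lambda x:np.hypot(*(q-x[:2]).T)-x[2],[*ctr,r0],loss="soft_l1",f_scale=.0004).x;ctr=f[:2]
            print(n,y,(f*1000).round(2),len(q))
E
```

```text
w8 -0.01 [ 0.79 -0.22 31.36] 506
w8 -0.01 [ 3.08 -0.11 29.22] 358
w9 -0.01 [ 0.83  0.   31.4 ] 542
w9 -0.01 [ 2.92 -0.06 29.3 ] 353
w10 -0.01 [ 2.73 -0.1  31.26] 562
w10 -0.01 [-2.38  0.03 28.72] 450
```

View pics/w10.png

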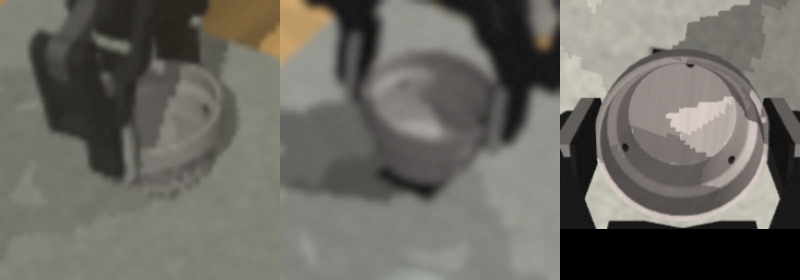

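The scene crop (middle) shows the dark recess peeking out at the lower left of the cup's base. The wrist view shows one recess corner near px (297,246), so the cup is on the deck and offset. I'll quantify the offset.

```bash
python3 - <<'E'
from h import *
import pickle
c=pickle.load(open("w10.pkl","rb"))
C=np.array([.6317,.1077]);a=np.radians(1.3);M=np.array([[np.cos(a),-np.sin(a)],[np.sin(a),np.cos(a)]])
e=cam("scene");
for n,k in(("w",c),("scene",e)):
    for q in((1,1),(1,-1),(-1,1),(-1,-1)): print(n,q,proj(k,[*(C+M@np.array(q)*.01525),.07]).round(1))
G=cv2.cvtColor(c["im"],cv2.COLOR_BGR2GRAY);ys,xs=np.nonzero(G[225:265,270:330]<60);print("w dark",len(xs),np.c_[xs+270,ys+225][[xs.argmin(),ys.argmin(),xs.argmax(),ys.argmax()]].tolist() if len(xs) else "")
Q=np.array([onz(c,u+270,v+225,.07)[:2] for u,v in zip(xs,ys)]);print(Q.min(0),Q.max(0))
p0=pickle.load(open("scene0.pkl","rb"))
for nm,im in(("now",e["im"]),("start",p0["im"])):
    g=cv2.cvtColor(im,cv2.COLOR_BGR2GRAY)[300:335,355:395];ys,xs=np.nonzero(g<60);print(nm,len(xs),xs.min()+355,xs.max()+355,ys.min()+300,ys.max()+300)
    if nm=="now": print("\n".join(" ".join(f"{v:3d}" for v in row) for row in g[8:30,3:36]))
s=c["s"];T=np.array(s["tool_pos"]);Rt=R.from_rotvec(s["orientation"]).as_matrix()
print("scene proj of band centre",proj(e,T-[0,0,-.004]),"recess-centred",proj(e,[*C,T[2]+.004]))
E
```

```text
w (1, 1) [294.  243.8]
w (1, -1) [356.7 251.7]
w (-1, 1) [287.1 302.7]
w (-1, -1) [347.5 310.1]
scene (1, 1) [378.4 324.4]
scene (1, -1) [364.1 317.1]
scene (-1, 1) [387.1 315.1]
scene (-1, -1) [372.9 308.1]
w dark 34 [[295, 245], [295, 245], [329, 259], [327, 260]]
[0.64100993 0.10537835] [0.64650144 0.12274218]
now 43 365 379 317 323
100  99  99  97  94  87  82  79  79  81  84  91 101 111 120 128 135 140 147 151 155 155 148 132 117 109 103  95  94  94  93  91  89
 99  99  99  97  96  92  84  80  78  80  82  84  89  92  97 103 111 117 125 131 135 136 132 122 111 106 103  99  97  96  95  90  84
 98  98  98  98  98  93  86  79  78  80  81  84  84  86  88  90  95  97 103 107 109 112 109 106 102 100  97  95  95  97  95  90  81
 97  97  98  99  99  94  86  76  74  77  80  83  84  85  87  87  89  89  92  94  93  95  95  96  93  92  91  94  97 100  98  90  85
 96  97  98  99  97  93  84  75  73  75  77  82  84  86  86  87  87  87  88  89  91  90  91  92  91  91  93  95 102 105 101  93  96
 93  92  96  97  95  88  80  76  74  74  76  79  82  83  84  87  86  88  89  90  90  90  91  91  91  9
[... 1564 characters left out ...]
4 114 123 129 129 127 127 128 127 127 127 129 130
128 129 128 127 126 125 124 124 121 119 123 125 127 127 129 131 128 127 124 121 122 126 130 131 131 129 128 128 128 127 126 128 129
129 130 131 129 129 129 131 131 130 128 130 129 129 128 130 130 130 130 127 128 129 130 131 132 131 132 131 131 131 129 127 126 127
130 131 129 129 129 130 132 132 132 133 132 130 130 130 131 131 129 129 127 129 130 132 132 132 133 132 132 133 133 130 128 127 126
131 131 129 128 130 130 130 132 131 132 132 130 130 131 131 131 129 128 128 128 129 131 133 131 132 131 133 133 133 131 129 127 126
start 130 367 383 311 323
scene proj of band centre [378.05947803 300.80425883] recess-centred [377.2631757  302.16134994]
```

Emit:
move_arm:
  plan: "0 -0.3 0 0; 0 -0.8 0 0; 0 -0.8 0 0; 0 -0.8 0 0"

```text
time: 20.4
tool_pos: [0.6229, 0.1046, 0.1037]
orientation: [-0.118, 2.128, -2.12]
force: [0.1, -0.3, -1.2]
gripper_width: 0.715
```

```bash
python3 - <<'E'
from h import *
from scipy.optimize import least_squares
import pickle
c=cam("wrist");s=c["s"];Rt=R.from_rotvec(s['orientation']).as_matrix();T=s["tool_pos"];print(s['time'],T,s['force'],Rt.round(3)[:,1],np.degrees(np.arctan2(Rt[1,0],Rt[0,0])))
pickle.dump({k:c[k] for k in("im","K","P","Q","s")},open("w11.pkl","wb"))
print(shift([.632,.1073,.105]))
# held cup tilt/offset: silhouette extremes of the cup in the scene view, band left/right and base
e=cam("scene");g=cv2.cvtColor(e["im"],cv2.COLOR_BGR2GRAY);ys,xs=np.nonzero(g[300:335,355:395]<60);print(len(xs))
# dots of held cup in tool frame, as for w9
G=cv2.cvtColor(c["im"],cv2.COLOR_BGR2GRAY);D=[];o=Rt.T@(c["P"]-T)
for u,v in((270,331),(366,342)):
    q=G[v-10:v+11,u-10:u+11];yy,xx=np.nonzero(q<q.min()+15);p=(xx.mean()+u-10,yy.mean()+v-10);d=Rt.T@ray(c,*p)
    x=o+d*(.006-o[1])/d[1];D.append(x);print("dot",np.round(p,1),q.min(),x.round(4))
d=D[1]-D[0];print("chord deg",np.degrees(np.arctan2(d[0],d[2])))
E
```

```text
20.4 [0.62292647 0.10464133 0.10369011] [ 0.13336005 -0.29920523 -1.22057784] [ 0.04   0.007 -0.999] -171.31491874867814
[-0.93 -0.09 -0.12]
93
dot [269.6 334.3] 17 [ 0.0147  0.006  -0.0229]
dot [367.4 344.1] 18 [0.0196 0.006  0.0203]
chord deg 6.434965341289144
```

Emit:
move_arm:
  plan: "-0.5 0 -0.1 0; -0.9 0 -0.1 0; -0.9 0.25 -0.1 0; -0.9 0.5 -0.1 0.06; -0.9 0.5 -0.1 0.12"

```text
time: 21.12
tool_pos: [0.6329, 0.1075, 0.0999]
orientation: [0.014, 2.193, -2.177]
force: [-0.1, 0.7, -0.2]
gripper_width: 0.718
```

Emit:
move_arm:
  plan: "0 0 0 -0.1; 0 0 0 -0.2; 0 0 0 -0.1; 0 0 0 0; 0 0 0 -0.12"

```text
time: 21.75
tool_pos: [0.6327, 0.1081, 0.0999]
orientation: [-0.119, 2.126, -2.116]
force: [-1.0, 0.6, -0.6]
gripper_width: 0.715
```

Emit:
move_arm:
  plan: "0 0.15 0 0.1; 0 0.3 0 0.15; 0 0.3 0 0; 0 0.3 0 -0.15; 0 0.3 0 0"

```text
time: 22.38
tool_pos: [0.6352, 0.107, 0.0993]
orientation: [-0.106, 2.127, -2.116]
force: [1.0, 0.2, -1.4]
gripper_width: 0.714
```

Emit:
move_arm:
  plan: "0.1 0 0 0.1; 0.2 0 0 -0.1; 0.3 0 0 0.1; 0.4 0 0 -0.1; 0.4 0 0 0"

```text
time: 23.0
tool_pos: [0.6332, 0.1069, 0.0982]
orientation: [-0.104, 2.124, -2.114]
force: [5.6, -0.8, -1.7]
gripper_width: 0.71
```

Height is below deck contact and the side force is 5.6 N, so the foot is catching in the recess. Relaxing x and pressing with dither.

Emit:
move_arm:
  plan: "-0.2 0 0 0.06; -0.4 0.1 0 -0.06; -0.4 0.2 0 0.06; -0.4 0.3 0 -0.06; -0.4 0.3 0 0"

```text
time: 23.62
tool_pos: [0.6345, 0.1078, 0.0952]
orientation: [-0.111, 2.127, -2.116]
force: [0.4, 0.3, 3.6]
gripper_width: 0.711
```

```bash
python3 - <<'E'
from h import *
import pickle
s=sensors.read_state();Rt=R.from_rotvec(s['orientation']).as_matrix();print(s['time'],s['tool_pos'],s['force'],s['moment'],Rt.round(3)[:,1],np.degrees(np.arctan2(Rt[1,0],Rt[0,0])))
c=cam("wrist");s=c["s"];T=s["tool_pos"];G=cv2.cvtColor(c["im"],cv2.COLOR_BGR2GRAY);D=[];o=Rt.T@(c["P"]-T)
pickle.dump({k:c[k] for k in("im","K","P","Q","s")},open("w12.pkl","wb"))
for u,v in((270,333),(366,344)):
    q=G[v-12:v+13,u-10:u+11];yy,xx=np.nonzero(q<q.min()+15);p=(xx.mean()+u-10,yy.mean()+v-12);d=Rt.T@ray(c,*p)
    x=o+d*(.006-o[1])/d[1];D.append(x);print("dot",np.round(p,1),q.min(),x.round(4))
d=D[1]-D[0];print("chord deg",np.degrees(np.arctan2(d[0],d[2])))
e=cam("scene");g=cv2.cvtColor(e["im"],cv2.COLOR_BGR2GRAY);ys,xs=np.nonzero(g[300:335,355:395]<60);print("dark",len(xs))
d=cam("side");cv2.imwrite("pics/x12.png",np.hstack([cv2.resize(k["im"][v-35:v+35,u-35:u+35],(350,350),interpolation=cv2.INTER_CUBIC) for k,u,v in((d,222,283),(e,376,310))]))
E
```

```text
23.625 [0.63453355 0.1078391  0.0952397 ] [0.44490761 0.26029971 3.5514786 ] [ 0.18006912 -0.08631985  0.0535796 ] [ 0.046  0.009 -0.999] -171.35601786558456
dot [269.8 333.5] 15 [ 0.0144  0.006  -0.0228]
dot [367.7 343.4] 18 [0.0193 0.006  0.0204]
chord deg 6.4587979232698185
dark 6
```

Dropped to floor height (0.0952), and the dark recess pixels have nearly vanished. Pressing lightly, then a side-push test for seating.

Emit:
move_arm:
  plan: "0 0.2 0 0.03; 0 0.3 0 -0.03; 0 0.3 0 0; 0 0.3 0 0"

```text
time: 24.28
tool_pos: [0.6355, 0.1078, 0.0951]
orientation: [-0.11, 2.125, -2.114]
force: [-3.1, 0.7, 17.7]
gripper_width: 0.71
```

Emit:
move_arm:
  plan: "0.4 -0.2 0 0; 0.8 -0.2 0 0; 0.8 -0.2 0 0"

```text
time: 24.65
tool_pos: [0.6325, 0.1073, 0.0959]
orientation: [-0.097, 2.119, -2.108]
force: [9.3, 2.0, 4.3]
gripper_width: 0.715
```

Emit:
move_arm:
  plan: "-0.8 0.1 0.3 0; -0.8 0.1 0.6 0; -0.8 0.1 0.6 0"

```text
time: 25.02
tool_pos: [0.6346, 0.1071, 0.0951]
orientation: [-0.116, 2.132, -2.106]
force: [-2.9, 5.0, 15.0]
gripper_width: 0.711
```

Emit:
move_arm:
  plan: "0 0.1 -0.6 0; 0 0.1 -0.6 0.02; 0 0.1 -0.6 0; 0 0.1 -0.6 0"

```text
time: 25.52
tool_pos: [0.6349, 0.1075, 0.0951]
orientation: [-0.111, 2.125, -2.115]
force: [-4.1, 0.9, 18.7]
gripper_width: 0.714
```

Seated: laterally blocked at 9 N and 5 N, and a firm floor at 18 N. Easing the load and opening.

Emit:
move_arm:
  plan: "0.1 -0.2 0 0; 0.15 -0.4 0 0; 0.15 -0.4 0 0"
  grip_force: 20

```text
time: 25.9
tool_pos: [0.6337, 0.1073, 0.0954]
orientation: [-0.111, 2.125, -2.116]
force: [5.0, -0.1, 2.7]
gripper_width: 0.713
```

Emit:
move_arm:
  plan: "0 0 0 0; 0 0 0 0; 0 0 0 0; 0 0 0 0"
  hand: 0.85

```text
time: 26.4
tool_pos: [0.6305, 0.107, 0.0941]
orientation: [-0.119, 2.128, -2.12]
force: [0.3, -0.8, -0.5]
gripper_width: 0.849
```

```bash
python3 - <<'E'
from h import *
import pickle
c=cam("wrist");s=c["s"];print(s['time'],s['tool_pos'],s['force'],s['gripper_width'])
pickle.dump({k:c[k] for k in("im","K","P","Q","s")},open("w13.pkl","wb"))
g=cv2.cvtColor(cam("scene")["im"],cv2.COLOR_BGR2GRAY);print("dark",(g[300:335,355:395]<60).sum())
E
```

```text
26.4 [0.63053463 0.10701067 0.09414757] [ 0.30599623 -0.76438765 -0.52531182] 0.8485100702461791
dark 0
```

Emit:
move_arm:
  plan: "0 0 0 0; 0 -2 0 0; 0 -5 0 0; 0 -9 0 0; 0 -12 0 0"
  hand: 1

```text
time: 27.12
tool_pos: [0.6265, 0.1062, 0.2164]
orientation: [-0.115, 2.127, -2.118]
force: [-0.3, -0.2, 0.3]
gripper_width: 0.995
```

Emit:
move_arm:
  plan: "0 0 0 0; 0 0 0 0; 0 0 0 0"

```text
time: 27.5
tool_pos: [0.6252, 0.1062, 0.2127]
orientation: [-0.121, 2.129, -2.121]
force: [0.5, -0.3, -0.5]
gripper_width: 1.0
```

```bash
python3 - <<'E'
from h import *
from scipy.optimize import least_squares
import pickle
def fit(c,ctr0,z,r0,ws=(.004,.002,.0012)):
    g=cv2.GaussianBlur(cv2.cvtColor(c["im"],cv2.COLOR_BGR2GRAY),(3,3),0);ys,xs=np.nonzero(cv2.Canny(g,40,100))
    u0,v0=proj(c,[*ctr0,z]);m=np.hypot(xs-u0,ys-v0)<90;P=np.array([onz(c,u,v,z)[:2] for u,v in zip(xs[m],ys[m])]);ctr=np.array(ctr0)
    for w in ws:
        q=P[abs(np.hypot(*(P-ctr).T)-r0)<w]
        f=least_squares(lambda x:np.hypot(*(q-x[:2]).T)-x[2],[*ctr,r0],loss="soft_l1",f_scale=.0005).x;ctr=f[:2]
    return (f*1000).round(1),len(q)
c=cam("wrist");s=c["s"];print(s['time'],s['tool_pos'],s['force'],s['gripper_width'])
cv2.imwrite("pics/x14.png",c["im"])
for z in(.105,.110): print("upper rim z",z,fit(c,[.6317,.1077],z,.0315),fit(c,[.6317,.1077],z,.029))
a=cam("side");b=cam("scene")
for n,k in(("side",a),("scene",b)):
    print(n,"upper",fit(k,[.6317,.1077],.105,.0315),"@.110",fit(k,[.6317,.1077],.110,.0315),"lower",fit(k,[.513,-.265],.049,.0315))
p={n:pickle.load(open(n+"0.pkl","rb"))["im"] for n in("scene","side")}
for n,k in(("scene",b),("side",a)):
    d=cv2.absdiff(k["im"],p[n]).max(2)>50;kk,l,st,ce=cv2.connectedComponentsWithStats(d.astype(np.uint8))
    print(n,[(st[i,4],ce[i].round().astype(int).tolist()) for i in range(1,kk) if st[i,4]>25])
E
```

```text
27.5 [0.62523691 0.10618082 0.21272424] [ 0.49549748 -0.29627529 -0.49385803] 0.9999332345508349
upper rim z 0.105 (array([632.3, 107.2,  30.9]), 179) (array([631.3, 106.8,  29.5]), 246)
upper rim z 0.11 (array([633.5, 107.1,  30.7]), 83) (array([632.7, 106.8,  29.3]), 349)
side upper (array([630.2, 105.5,  31.4]), 30) @.110 (array([626.9, 108.8,  31.2]), 27) lower (array([ 512.3, -265.1,   31.2]), 36)
scene upper (array([634.1, 106.9,  30.8]), 36) @.110 (array([638.9, 108.5,  30.9]), 23) lower (array([ 513.8, -265.4,   31.3]), 16)
scene [(np.int32(2504), [247, 40]), (np.int32(38), [411, 2]), (np.int32(77), [445, 5]), (np.int32(3138), [490, 36]), (np.int32(10610), [397, 142]), (np.int32(130), [429, 27]), (np.int32(686), [458, 65]), (np.int32(159), [438, 50]), (np.int32(326), [436, 81]), (np.int32(69), [213, 159]), (np.int32(48), [226, 160]), (np.int32(1288), [287, 175]), (np.int32(176), [278, 208]), (np.int32(79), [184, 220]), (np.int32(144), [163, 233]), (np.int32(198), [145, 280]), (np.int32(785), [18, 303]), (np.int32(75), [386, 305]), (np.int32(107), [362, 319]), (np.int32(26), [218, 313]), (np.int32(125), [376, 316])]
side [(np.int32(10779), [225, 51]), (np.int32(17210), [545, 101]), (np.int32(293), [576, 74]), (np.int32(36), [627, 90]), (np.int32(305), [635, 122]), (np.int32(76), [600, 136]), (np.int32(74), [219, 135]), (np.int32(1598), [208, 167]), (np.int32(44), [194, 144]), (np.int32(2882), [508, 219]), (np.int32(128), [635, 188]), (np.int32(54), [184, 202]), (np.int32(117), [363, 200]), (np.int32(66), [230, 209]), (np.int32(44), [634, 216]), (np.int32(78), [611, 225]), (np.int32(134), [203, 237]), (np.int32(184), [623, 257]), (np.int32(76), [593, 261]), (np.int32(210), [571, 298]), (np.int32(121), [224, 289]), (np.int32(33), [605, 293]), (np.int32(47), [500, 299]), (np.int32(586), [623, 313]), (np.int32(141), [626, 333])]
```

Checks agree. The rim is centred at (632, 107) mm against the recess at (631.7, 107.7), and its height fits the seated 105 mm rather than 110 mm on the deck. The lower cup's rim is unmoved at (513, −265). Handing in.

```bash
python3 -c "
from station import r
print(r.hand_in())"
```

```text
the job is handed in; nothing more can be done
None
```

I worked the upper cup loose with slow to-and-fro twists, lifted it off, carried it over and left it standing in the console's square recess. I handed the job in at about 27.5 s; no verdict is reported.

**Upper cup, last checks:**
- **Position:** the rim is centred at about (632, 107) mm, and the recess measured (631.7, 107.7) mm.
- **Seating:** before release, the TCP stopped at 0.0951 m under 18 N, where I expected 0.095 m for the recess floor. Sideways pushes of 9 N and 5 N were blocked. No dark recess shows around the cup any more.
- **Level:** I did not measure its tilt directly.

**Lower cup:** its rim is where it was, at about (513, −265) mm, and pictures after the lift showed it standing in the board's recess.

**Bystanders:** comparing the scene and side pictures with those from the start showed no change where the fob, paperweight and clothespin lie. The changes looked like arm and shadow; I did not measure each bystander.

**What went wrong or disagreed:**
- **Tool tilt:** raising the cup to see its foot ran past the arm's reach and left the tool tilted by 2.5°, so the foot did not drop straight in. It took several small searches with yaw dither before it did.
- **Rim height:** the two fixed cameras differ by about 4 mm in the rim's position. They put the rim about 35 mm above the recess, where 40 mm is fully home and 45 mm would be on the deck.

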